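Re-pin the crosscut fence from square to 45 degrees

ROBOT

A 6-joint arm with a two-finger parallel gripper is mounted at the origin on the work surface. World frame = base frame: x ahead of the robot, y to its left, z up, the work surface at z = 0. Lengths are in m, angles in rad, forces in N, time in s.
With the tool pointing down it reaches from about 0.3 to 0.775 m from the base axis. Payload 14.6 kg.
Tool frame: the origin (TCP) lies at the very end of the fingers, on their centre line; the grasp point (between the pads) lies 19 mm behind it (ctrl.hold_point_z is the z of the grasp point in the tool frame, in m); z points along the fingers, y is the direction in which the jaws open and shut (so a half turn about z gives the same grasp; the last joint's range is limited). The gripper opens to 94 mm and grips with 3 to 60 N. Pads are 16 mm wide; open, the fingers measure 119 mm over their backs; the gripper's body (75 mm by 177 mm) begins 78 mm behind the grasp point.
Start: joints at [1.167, 0.3, 1.521, -0, 1.321, -0.067], TCP at [0.182, 0.519, 0.205] pointing down, gripper open.
Joint ranges: [-3.03, 3.03], [-0.79, 2.21], [0.23, 2.52], [-1.04, 4.18], [0, 3.07], [-2.55, 2.55]. Speed limits (rad/s): [2.22, 2.22, 2.57, 3.14, 3.14, 3.14].

INTERFACE

Orientations are given as [roll, pitch, yaw] about the fixed x, y, z axes, in that order (R = Rz(yaw) Ry(pitch) Rx(roll)).
In Python, from station import ctrl, cams, hand_in gives the robot as it stands.
- The arm moves only by the tool servo_tool, never from a script. Its argument "rows" is a list of rows, each a list of 7 numbers: the shift along the world's x, y, z in m, then the turn, a rotation vector about the world's x, y, z in rad, then the gripper command: -1 is shut, 1 is fully open, values between are in proportion. A call has exactly 8 rows; each row is the pose to reach, as a shift and turn from the pose measured when the call began; what a row does not reach only later rows make up. A row lasts 1/12 s, in which the tool goes at most 41.7 mm and 7.16 degrees, less where a joint would pass 70% of its speed; a pose out of reach is approached as far as the arm can. A call with a gripper value outside its range is refused whole. The fingers move at their own pace and stop on an object; "newtons" is the grip in N (left out, the last holds). Time passes only in rows, so rows that repeat a pose let the fingers close, or fill a call up. It gives the time, the measured TCP pose, the force and the opening at its end, in the units of the state.
- ctrl.get_obs(): the state, without advancing time (a new reading comes with each control period).
- cams.camera(name): name is "scene" or "top" or "wrist"; returns a dict with "image" (420x560x3 uint8, red, green, blue), "depth" (420x560 float32, m along the optical axis (not along the pixel's ray), 0 where there is no reading), "fx", "fy", "cx", "cy" (pixels), "rvec" (rotation vector, rad) and "tvec" (3), from world to camera coordinates, as OpenCV has them; the wrist camera has in their place "hand_eye" (4x4, takes a point from camera to tool coordinates, whose origin is the TCP and whose axes are the flange's). Camera axes: x right, y down, z forward; pixel columns grow to the right and rows downward; lengths in m; the calibration is good to about 2 mm. A picture is of the moment at which its call begins: read the wrist's pose just before it.
- hand_in(): hands the job in, once; it reports no verdict.
Trained networks look in a picture, given as the dict that the camera call returned (one of the last four; its "shot" number tells which), for a name from the list of things; names that differ only in an ending like _2 or _b are one class to them, and where a whole thing is asked for, a point or a joint stands for the part that bears it (a point fixed in the world has none). Each returns a list of dicts, best first, with "p" (0 to 1); they miss things now and then, are a little off and sometimes report something else, mostly with a low value. They report only what shows in the picture. A call takes as long as a camera call.
- cams.spot_in(picture, name): "box" ([left, top, right, bottom] as shares, 0 to 1, of the picture: columns of its width, rows of its height, round what is visible of it).
- cams.place_of(picture, name): "at" ([column, row] as shares, 0 to 1, of the picture: columns of its width, rows of its height: a listed point, or the origin of a listed thing).
The state is a dict: "time_s": time; "qpos": joint angles; "joint_vel": joint speeds; "tau": joint torques, N m; "ee_pos": TCP position; "eef_rot": TCP orientation; "force": force on the tool from outside, world axes, zero at the start; "moment": the same for the moment, N m; "grip_width": finger opening in m.
Only numpy, scipy, OpenCV 4.12 (cv2) and the standard library are available. Lean on these libraries where they do the work, as an engineer would, in place of code of your own. Each camera call takes 0.05 s, during which the arm holds its last target.

TASK

The crosscut fence is pinned square: draw its detent pin, swing the fence round to the 45-degree stop (past the 22.5 one) and push the pin down through fence and stop until its collar sits fully home on the boss and the balls have clicked through, then let go. That stop is set by hand and may sit up to three degrees off its mark, so feel for its hole with a light touch and never force the pin; leave the offcut, the square, the push stick and the tape where they lie.

Things in the scene. Friction and masses are not known exactly. Their poses are not given: they have to be found in the camera images.
- crosscut_table: Fixed crosscut table on the saw top: white open frame 450 x 460 mm, flat top 44 mm above its underside, grooved aluminium plate along its front (-x) edge. Origin: foot of the fence's upright pivot axis. x points from front plate to back, y along the square fence (free end at -y), z up. Behind the fence a dark curved rail with a 25 mm open slot runs round the pivot, slot centre at radius 175.9 mm.
- square_stop (a point): Top of the bore of the square stop, where the pin starts: at (45, -170, 44) mm in crosscut_table's frame. All three stops are steel blocks 24 x 46 (along the arc) x 12 mm let into the rail's slot, tops flush with the rail 44 mm above the table's underside, each with one 13 mm bore right through and free depth below. The slot is open between the blocks. Site axes as crosscut_table's.
- stop22 (a point): Top of the bore of the 22.5-degree stop, the middle one; not wanted. Site axes as crosscut_table's.
- stop45_nominal (a point): The 45-degree mark, at block-top height (44 mm above the table's underside): where the bore of the 45-degree stop would be were it set exactly. The block is clamped by hand anywhere up to 50 mrad (8.8 mm along the arc) either side of this point; its radius from the pivot is exact. No reading gives the true place: it must be felt or seen. Axes as crosscut_table's.
- fence (a joint): Fence angle about its pivot, rad: 0 square (start), 0.785 at 45 degrees; grows anticlockwise seen from above, the free end swinging away from the front plate. Range -0.06 to 0.95. The fence is an aluminium extrusion 395 x 25 mm, underside 46 and top 92 mm above the table's underside; it drags with 0.3 N m (about 2 N at the pin) and stays where it is left.
- fence_boss (a point): Centre of the upper mouth of the fence's locking bore, on top of its 40 x 40 mm dark steel boss behind the fence (bore axis 52 mm from the fence's back face, 175.9 mm from the pivot). Bore 13 mm dia, 24 mm long: from 70 mm (here) to 46 mm above the table's underside, 2 mm over the stops. Moves with the fence; x, y turn with it, z up.
- lock_pin: Loose steel detent pin, 85 to 135 g. Origin on its axis at the seating face under the collar, z up towards the knob; home when that face rests on the boss top. Above: collar 22 mm dia x 4 mm, neck 15 mm dia, black ribbed round knob 28 mm dia from 14 to 38 mm (grip here from above, any yaw). Below: shank 12 mm dia x 49 mm. More than 45 N between pin and table, fence or stops is forcing it.
- pin_tip (a point): Centre of the pin's lower end, 49 mm below its origin; last 2 mm tapers to 10 mm dia. Two spring balls stand 2 mm proud 41 mm below the origin: home, they sit under the stop and hold the pin with 10 to 14 N; entering the boss from outside takes as much; in a bore they rub with 2 N. Raised 23 mm the tip is level with the stops' tops; raised 27 mm it clears them, still 22 mm deep in the boss, and can drag the fence along.
- offcut: Bystander: pine offcut 110 x 45 x 19 mm lying on the saw top inside the open frame. Origin under its centre.
- square: Bystander: combination square, steel blade 200 mm, on the saw top to the left. Origin under the blade near the head.
- push_stick: Bystander: plywood push stick 270 mm long, on the saw top to the right. Origin under it, 83 mm from its notched end.
- tape: Bystander: black tape measure 68 x 36 x 66 mm, on the saw top far right. Origin under its centre.

How it is judged:
By the outcome, as a careful person would: the job done as asked, in the order asked, and still so for the second after the job is handed in, with the robot touching nothing.
It also fails if it takes over 61 s, if anything falls off the work surface, if the arm or the gripper's body presses on something with over 40 N, if the wrist force passes 120 N, or if a joint passes its speed limit or range.

## Working session

There is one attempt and no reset: what is moved stays moved. The work goes in short steps, Python scripts to look and compute and a tool call to move; the robot and the scene stay as the last step left them, time stands still between calls to the robot, and variables do not carry over. Pictures are saved under pics/ and viewed, and the job is handed in when it is done.

Besides the shell and the picture viewer there is one more tool, called after "Request:" in YAML: its name, and indented under it one key for each argument. servo_tool: Moves the arm, as the interface text tells. Its arguments: {"type":"object","properties":{"rows":{"type":"array"},"newtons":{"type":"number"}},"required":["rows"]}

```bash
ls; mkdir -p pics
cat > h.py <<'E'
import numpy as np, cv2
from station import ctrl, cams, hand_in
from scipy.spatial.transform import Rotation as Rn
def Tcam(d,obs=None):
    # camera->world
    T=np.eye(4)
    if 'hand_eye' in d:
        E=np.eye(4); E[:3,3]=obs['ee_pos']; E[:3,:3]=Rn.from_euler('xyz',obs['eef_rot']).as_matrix()
        return E@np.array(d['hand_eye'])
    R,_=cv2.Rodrigues(np.array(d['rvec'],float)); T[:3,:3]=R.T; T[:3,3]=-R.T@np.array(d['tvec']).ravel(); return T
def ray(d,T,uv):
    v=np.array([(uv[0]-d['cx'])/d['fx'],(uv[1]-d['cy'])/d['fy'],1.]); return T[:3,3],T[:3,:3]@v
def atz(d,T,uv,z):
    o,v=ray(d,T,uv); return o+v*(z-o[2])/v[2]
def px(d,T,p):
    c=T[:3,:3].T@(np.array(p)-T[:3,3]); return c[0]/c[2]*d['fx']+d['cx'],c[1]/c[2]*d['fy']+d['cy']
def dep(d,T,uv):
    u,v=int(round(uv[0])),int(round(uv[1])); z=d['depth'][v,u]; o,r=ray(d,T,uv); return o+r*z
def tri(rays):
    A=0;b=0
    for o,v in rays:
        v=v/np.linalg.norm(v);M=np.eye(3)-np.outer(v,v);A=A+M;b=b+M@o
    p=np.linalg.solve(A,b); return p,[np.linalg.norm((np.eye(3)-np.outer(v,v)/(v@v))@(p-o)) for o,v in rays]
def save(d,n): cv2.imwrite('pics/'+n+'.png',cv2.cvtColor(d['image'],cv2.COLOR_RGB2BGR))
E
cat > a.py <<'E'
from h import *
np.set_printoptions(precision=4,suppress=True)
o=ctrl.get_obs(); print({k:np.round(v,3) for k,v in o.items()})
R={}
for c in ['scene','top','wrist']:
    obs=ctrl.get_obs(); d=cams.camera(c); T=Tcam(d,obs); save(d,c+'0')
    print(c,T[:3,3])
    for n in ['crosscut_table','square_stop','stop22','stop45_nominal','fence_boss','lock_pin','pin_tip']:
        try: r=cams.place_of(d,n)
        except Exception as e: print(n,e); continue
        for q in r[:2]:
            uv=(q['at'][0]*560,q['at'][1]*420); print(c,n,round(q['p'],2),np.round(uv,1),dep(d,T,uv))
        if r: R.setdefault(n,[]).append(ray(d,T,(r[0]['at'][0]*560,r[0]['at'][1]*420)))
for n in R:
    if len(R[n])>1: print(n,*tri(R[n]))
print(ctrl.get_obs()['time_s'])
E
python3 a.py
```

```text
pics
{'time_s': np.float64(0.0), 'qpos': array([ 1.167,  0.3  ,  1.522, -0.   ,  1.321, -0.067]), 'joint_vel': array([-0.   , -0.001,  0.   ,  0.002,  0.   , -0.   ]), 'tau': array([  0.001, -53.181, -35.273,   0.071,   0.024,  -0.   ]), 'ee_pos': array([0.182, 0.519, 0.205]), 'eef_rot': array([-3.14 , -0.   ,  2.805]), 'force': array([-0.773, -0.124, -0.607]), 'moment': array([ 0.001,  0.011, -0.005]), 'grip_width': np.float64(0.094)}
scene [1.029  0.4415 1.0203]
scene crosscut_table 0.75 [313.7 225.3] [0.4837 0.1083 0.0452]
scene square_stop 0.69 [269.8 188.3] [ 0.4723 -0.0689  0.0693]
scene stop22 0.76 [258.4 209. ] [ 0.5406 -0.0579  0.0442]
scene stop45_nominal 0.57 [257.7 222.9] [ 0.5777 -0.0287  0.0392]
scene fence_boss 0.63 [271.  184.9] [ 0.4585 -0.0759  0.0671]
scene fence_boss 0.44 [157.8 159.3] [ 0.5955 -0.4604  0.0397]
scene lock_pin 0.43 [268.1 183.7] [ 0.4734 -0.0738  0.0889]
top [ 0.41   -0.0068  1.174 ]
top crosscut_table 0.63 [256.9 237. ] [0.4445 0.0882 0.0653]
top crosscut_table 0.53 [358.3 201.4] [ 0.5494 -0.2045  0.0199]
top square_stop 0.98 [315.6 226.5] [ 0.470
[... 289 characters left out ...]
[ 0.4562 -0.0808  0.1097]
wrist [0.1185 0.5418 0.3832]
crosscut_table [ 0.4492  0.0917 -0.0123] [np.float64(0.003899851476306918), np.float64(0.0038998514763070977)]
square_stop [ 0.4717 -0.0736  0.0654] [np.float64(0.0030451658830053683), np.float64(0.0030451658830053722)]
stop22 [ 0.5322 -0.0616  0.0313] [np.float64(0.00353540782814256), np.float64(0.0035354078281425393)]
stop45_nominal [ 0.5795 -0.0194  0.0495] [np.float64(0.0052106250814040215), np.float64(0.005210625081403937)]
fence_boss [ 0.4599 -0.0853  0.0625] [np.float64(0.008038056761607026), np.float64(0.008038056761607)]
lock_pin [ 0.459  -0.0851  0.0661] [np.float64(0.0015460221458224032), np.float64(0.0015460221458224038)]
1.2
```

View pictures.

Run:
```python
import cv2
a=cv2.imread('pics/top0.png')[140:300,180:400]; cv2.imwrite('pics/topc.png',cv2.resize(a,None,fx=3.6,fy=3.6,interpolation=cv2.INTER_CUBIC))
```

```text
(no output)
```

View pics/scene0.png

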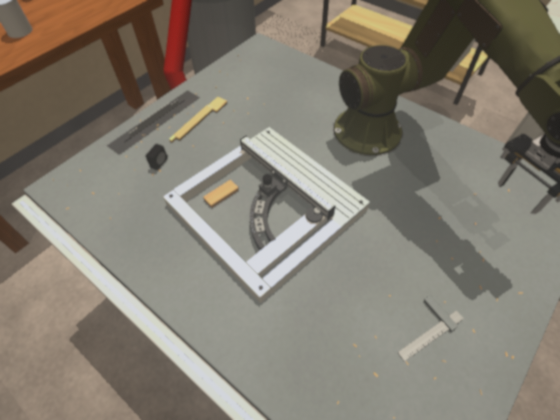

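View pics/topc.png

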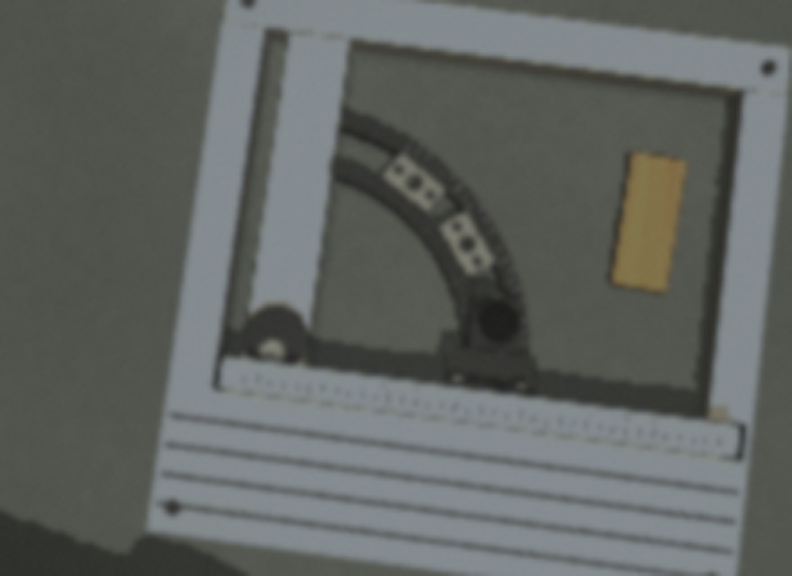

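```bash
cat > b.py <<'E'
from h import *
np.set_printoptions(precision=4,suppress=True)
d=cams.camera('top');T=Tcam(d)
for n,uv,z in [('knob',(318.6,229.2),.108),('s22',(310,208),.044),('s45',(295.6,190.8),.044),('pivot',(275/3.6+180,335/3.6+140),.07),('fl',(226/3.6+180,386/3.6+140),.092),('fr',(738/3.6+180,457/3.6+140),.092)]: print(n,atz(d,T,uv,z))
o=ctrl.get_obs();w=cams.camera('wrist');print(w['hand_eye'],w['fx'],w['cx'],w['cy'],o['ee_pos'])
E
python3 b.py
```

```text
knob [ 0.4638 -0.0814  0.108 ]
s22 [ 0.5278 -0.0618  0.044 ]
s45 [ 0.5777 -0.0208  0.044 ]
pivot [0.4553 0.0892 0.07  ]
fl [0.416  0.1242 0.092 ]
fr [ 0.3624 -0.2605  0.092 ]
[[ 0.0008 -0.9729 -0.2311  0.0672]
 [ 1.      0.0009 -0.0003  0.0006]
 [ 0.0005 -0.2311  0.9729 -0.1777]
 [ 0.      0.      0.      1.    ]] 340.79732377300917 278.51051196601753 207.90143120469963 [0.1818 0.5191 0.2055]
```

Request:
servo_tool:
  rows:
    - [0.02,-0.04,0.01,0,0,0.02,1]
    - [0.038,-0.08,0.015,0,0,0.04,1]
    - [0.057,-0.12,0.015,0,0,0.06,1]
    - [0.076,-0.16,0.015,0,0,0.08,1]
    - [0.095,-0.2,0.015,0,0,0.1,1]
    - [0.113,-0.24,0.015,0,0,0.12,1]
    - [0.13,-0.28,0.015,0,0,0.14,1]
    - [0.15,-0.315,0.015,0,0,0.16,1]
  newtons: 20

```text
time_s: 1.97
ee_pos: [0.3239, 0.2172, 0.2207]
eef_rot: [3.141, 0.001, 2.966]
force: [0.6, -0.6, 0.5]
grip_width: 0.0938
```

Request:
servo_tool:
  rows:
    - [0.02,-0.037,0,0,0,0.01,1]
    - [0.038,-0.075,0,0,0,0.02,1]
    - [0.056,-0.11,0,0,0,0.03,0.5]
    - [0.075,-0.148,0,0,0,0.04,0.3]
    - [0.093,-0.185,0,0,0,0.04,0.1]
    - [0.11,-0.22,0,0,0,0.04,0.1]
    - [0.125,-0.25,0,0,0,0.04,0.1]
    - [0.128,-0.27,0,0,0,0.04,0.1]

```text
time_s: 2.63
ee_pos: [0.4531, -0.0556, 0.2206]
eef_rot: [3.141, 0.001, 3.004]
force: [0.1, 0.1, 0.1]
grip_width: 0.0576
```

```bash
cat > c.py <<'E'
import sys
from h import *
np.set_printoptions(precision=4,suppress=True)
tag=sys.argv[1]
obs=ctrl.get_obs(); d=cams.camera('wrist'); T=Tcam(d,obs); save(d,tag)
import pickle; pickle.dump((obs,{k:d[k] for k in d},T),open(tag+'.pkl','wb'))
print(obs['ee_pos'],obs['eef_rot'],T[:3,3])
for n in sys.argv[2:]:
    for q in cams.place_of(d,n)[:2]:
        uv=(q['at'][0]*560,q['at'][1]*420); print(n,round(q['p'],2),np.round(uv,1),dep(d,T,uv))
E
python3 c.py w1 stop22 stop45_nominal lock_pin fence_boss crosscut_table
```

```text
[ 0.4531 -0.0556  0.2206] [3.1413 0.0008 3.0044] [ 0.3865 -0.0458  0.3982]
stop45_nominal 0.89 [329.6 297.7] [ 0.5834 -0.0138  0.042 ]
lock_pin 0.57 [255.8 213.9] [ 0.4578 -0.0759  0.1074]
lock_pin 0.33 [251.1 214.6] [ 0.4584 -0.0803  0.1053]
fence_boss 0.92 [250.9 212.7] [ 0.4563 -0.08    0.107 ]
crosscut_table 0.98 [402.7 160.8] [0.4315 0.0612 0.0886]
```

View pics/w1.png

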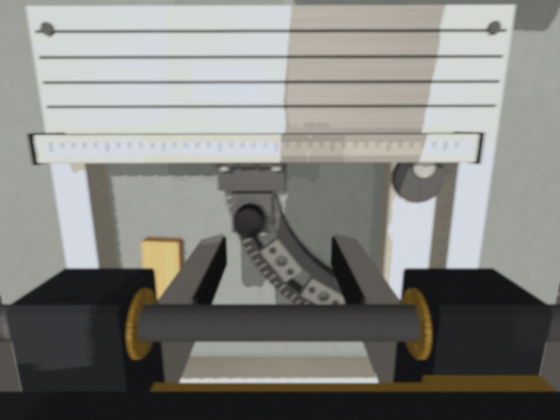

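Request:
servo_tool:
  rows:
    - [0.03,0,0,0,0,0,0.3]
    - [0.06,0,0,0,0,0,0.3]
    - [0.09,0,0,0,0,0,0.3]
    - [0.115,0,0,0,0,0,0.3]
    - [0.13,0,0,0,0,0,0.3]
    - [0.13,0,0,0,0,0,0.3]
    - [0.13,0,0,0,0,0,0.3]
    - [0.13,0,0,0,0,0,0.3]

```text
time_s: 3.6
ee_pos: [0.5811, -0.0512, 0.2209]
eef_rot: [3.141, 0.001, 3.008]
force: [-0.3, 0.0, 0.1]
grip_width: 0.0614
```

```bash
python3 c.py w2 stop22 stop45_nominal lock_pin fence_boss square_stop
python3 - <<'E'
import cv2
a=cv2.imread('pics/w2.png'); cv2.imwrite('pics/w2b.png',cv2.resize(a[0:300,140:500],None,fx=2,fy=2,interpolation=cv2.INTER_CUBIC))
E
```

```text
[ 0.5811 -0.0512  0.2209] [3.1409 0.0006 3.0081] [ 0.5145 -0.0417  0.3986]
stop22 0.62 [260.7 146.2] [ 0.5335 -0.065  -0.0017]
stop45_nominal 0.68 [312.2 187.2] [ 0.5892 -0.0112 -0.0019]
lock_pin 0.86 [227.5  76.3] [ 0.4697 -0.0774  0.1053]
fence_boss 0.63 [227.3  78.7] [ 0.4714 -0.0779  0.105 ]
square_stop 0.89 [234.4  82.4] [ 0.475  -0.0726  0.1049]
```

View pics/w2b.png

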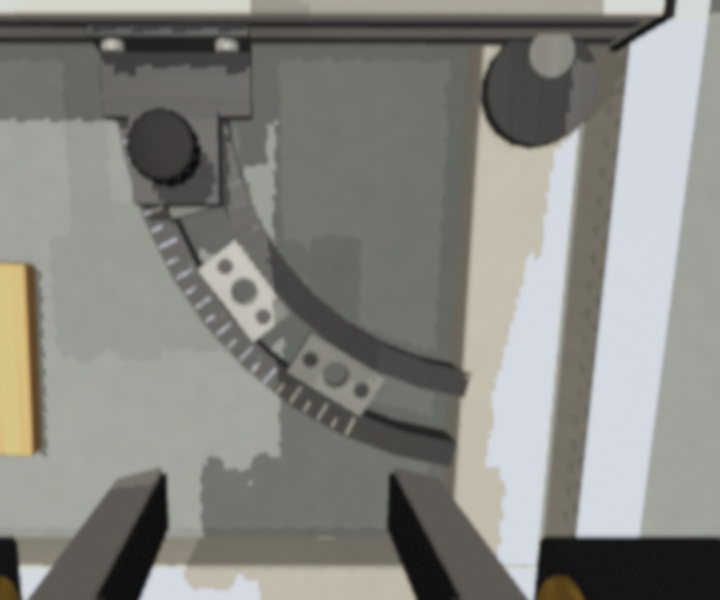

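Run:
```python
import cv2,pickle,numpy as np
from h import *
np.set_printoptions(precision=4,suppress=True)
o,d,T=pickle.load(open('w2.pkl','rb'));o1,d1,T1=pickle.load(open('w1.pkl','rb'))
for n,(u,v) in {'s22':(261.5,145.5),'s45':(308,187.5)}.items(): print(n,atz(d,T,(u,v),.044), dep(d,T,(u+7,v+7)),dep(d,T,(u-7,v-4)))
k,e=tri([ray(d,T,(221.5,73)),ray(d1,T1,(249,220))]);print('knob',k,e)
im=cv2.cvtColor(d['image'],cv2.COLOR_RGB2BGR); im1=cv2.cvtColor(d1['image'],cv2.COLOR_RGB2BGR)
f=lambda im,x,y:cv2.resize(im[y-25:y+25,x-25:x+25],(400,400),interpolation=cv2.INTER_LANCZOS4)
cv2.imwrite('pics/z.png',np.hstack([np.vstack([f(im,261,145),f(im,308,187)])[:,:],np.vstack([f(im,222,74),f(im1,249,218)])])[::1][:800])
z=cv2.imread('pics/z.png');cv2.imwrite('pics/z.png',cv2.resize(z,(600,600)))
```

```text
s22 [ 0.5307 -0.0614  0.044 ] [ 0.5388 -0.0553  0.0425] [ 0.5259 -0.0681  0.0422]
s45 [ 0.5804 -0.0191  0.044 ] [ 0.5892 -0.0124  0.0422] [ 0.5755 -0.0258  0.042 ]
knob [ 0.4652 -0.0834  0.0971] [np.float64(0.0005498415260525398), np.float64(0.0005498415260525398)]
```

View pics/z.png

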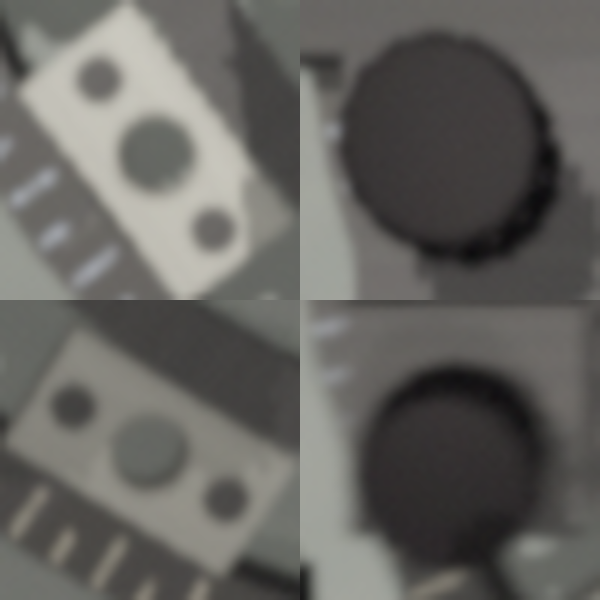

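Run:
```python
import pickle
from h import *
from scipy.optimize import least_squares
np.set_printoptions(precision=4,suppress=True)
o,d,T=pickle.load(open('w2.pkl','rb'));o1,d1,T1=pickle.load(open('w1.pkl','rb'))
k,e=tri([ray(d,T,(220.2,71.7)),ray(d1,T1,(249,221))]);print('knob tri',k,e)
print('knob@.106',atz(d,T,(220.2,71.7),.1062),atz(d1,T1,(249,221),.1062), dep(d,T,(220.2,71.7)),dep(d1,T1,(249,221)))
a=atz(d,T,(261.6,145.1),.0424);b=atz(d,T,(307.7,186.8),.0424);kk=atz(d,T,(220.2,71.7),.1062)
print(a,b,np.linalg.norm((a-kk)[:2]),np.linalg.norm((b-a)[:2]),np.linalg.norm((b-kk)[:2]))
R=.1759
def pos(x,t): return np.array([x[0]+R*np.cos(t),x[1]+R*np.sin(t)])
t0=np.arctan2(-.170,.045)
def f(x): # pivot, yaw, delta45
    return np.r_[pos(x,t0+x[2])-kk[:2],pos(x,t0+x[2]+np.pi/8)-a[:2],pos(x,t0+x[2]+np.pi/4+x[3])-b[:2]]*1e3
s=least_squares(f,[.45,.09,-.14,0]);x=s.x;print(x,s.fun, x[3]*175.9)
print('fit kn,22,45',pos(x,t0+x[2]),pos(x,t0+x[2]+np.pi/8),pos(x,t0+x[2]+np.pi/4+x[3]))
for uv in [(140+552/2,57/2)]: print('pivot cap',dep(d,T,uv))
```

```text
knob tri [ 0.4649 -0.0833  0.102 ] [np.float64(0.0002082378966413372), np.float64(0.00020823789664131947)]
knob@.106 [ 0.4656 -0.0825  0.1062] [ 0.4638 -0.083   0.1062] [ 0.4656 -0.0825  0.1065] [ 0.4635 -0.0828  0.1073]
[ 0.5304 -0.0613  0.0424] [ 0.5799 -0.0192  0.0424] 0.06823031422439638 0.06499404950914855 0.13070217345990048
[ 0.4437  0.0919 -0.1351 -0.0223] [-0.187  -0.1761  0.0966  0.2498  0.0905 -0.0738] -3.9239026815818736
fit kn,22,45 [ 0.4654 -0.0827] [ 0.5305 -0.0611] [ 0.58   -0.0193]
pivot cap [0.4458 0.092  0.0637]
```

Request:
servo_tool:
  rows:
    - [-0.03,-0.008,-0.01,0,0,0,0.2]
    - [-0.06,-0.016,-0.03,0,0,0,0.2]
    - [-0.09,-0.024,-0.05,0,0,0,0.2]
    - [-0.11,-0.03,-0.075,0,0,0,0.2]
    - [-0.116,-0.032,-0.09,0,0,0,0.2]
    - [-0.116,-0.032,-0.095,0,0,0,0.2]
    - [-0.116,-0.032,-0.095,0,0,0,0.2]
    - [-0.116,-0.032,-0.095,0,0,0,0.2]

```text
time_s: 4.57
ee_pos: [0.4664, -0.084, 0.1271]
eef_rot: [3.141, 0.002, 3.007]
force: [0.0, 0.3, 0.2]
grip_width: 0.0563
```

```bash
python3 c.py w3 lock_pin
```

```text
[ 0.4664 -0.084   0.1271] [3.1411 0.0025 3.0071] [ 0.3996 -0.0743  0.3046]
lock_pin 0.63 [279.5 220. ] [ 0.4541 -0.0811  0.1068]
```

View pics/w3.png

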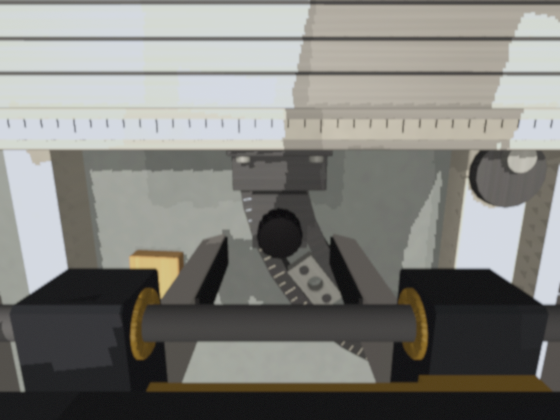

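Run:
```python
import pickle
from h import *
o,d,T=pickle.load(open('w3.pkl','rb'))
print(atz(d,T,(279.5,235),.107),atz(d,T,(279.5,233),.107)); print(px(d,T,(.465,-.083,.107)))
print(d['depth'][205:265:3,279])
```

```text
[ 0.46346445 -0.08234448  0.107     ] [ 0.46220258 -0.08217562  0.107     ]
(np.float64(278.7677048489856), np.float64(237.51981909593042))
[0.24067788 0.22228023 0.21334556 0.20793365 0.20544156 0.20520459
 0.20606701 0.20696047 0.20599832 0.2070533  0.20713921 0.20845562
 0.20882468 0.20883228 0.21024407 0.21022032 0.2090678  0.21196753
 0.2801689  0.28079468]
```

Request:
servo_tool:
  rows:
    - [-0.002,0.001,-0.015,0,0,0,0.2]
    - [-0.002,0.001,-0.03,0,0,0,0.2]
    - [-0.002,0.001,-0.042,0,0,0,0.2]
    - [-0.002,0.001,-0.05,0,0,0,0.2]
    - [-0.002,0.001,-0.05,0,0,0,0.2]
    - [-0.002,0.001,-0.05,0,0,0,0.0]
    - [-0.002,0.001,-0.05,0,0,0,-0.3]
    - [-0.002,0.001,-0.05,0,0,0,-0.5]

```text
time_s: 5.33
ee_pos: [0.465, -0.083, 0.078]
eef_rot: [3.141, 0.004, 3.007]
force: [0.2, 0.2, -0.8]
grip_width: 0.0394
```

Request:
servo_tool:
  rows:
    - [0,0,0,0,0,0,-0.8]
    - [0,0,0,0,0,0,-1]
    - [0,0,0,0,0,0,-1]
    - [0,0,0,0,0,0,-1]
    - [0,0,0,0,0,0,-1]
    - [0,0,0,0,0,0,-1]
    - [0,0,0,0,0,0,-1]
    - [0,0,0,0,0,0,-1]
  newtons: 35

```text
time_s: 6.0
ee_pos: [0.4654, -0.0831, 0.0786]
eef_rot: [3.141, 0.005, 3.007]
force: [1.0, -0.2, 5.9]
grip_width: 0.0274
```

Request:
servo_tool:
  rows:
    - [0,0,0.003,0,0,0,-1]
    - [0,0,0.007,0,0,0,-1]
    - [0,0,0.011,0,0,0,-1]
    - [0,0,0.015,0,0,0,-1]
    - [0,0,0.019,0,0,0,-1]
    - [0,0,0.023,0,0,0,-1]
    - [0,0,0.0265,0,0,0,-1]
    - [0,0,0.028,0,0,0,-1]

```text
time_s: 6.67
ee_pos: [0.4656, -0.0831, 0.1073]
eef_rot: [3.141, 0.006, 3.007]
force: [0.8, 0.5, -3.8]
grip_width: 0.0276
```

Request:
servo_tool:
  rows:
    - [0,0,0,0,0,0,-1]
    - [0,0,0,0,0,0,-1]
    - [0,0,0,0,0,0,-1]
    - [0,0,0,0,0,0,-1]
    - [0,0,0,0,0,0,-1]
    - [0,0,0,0,0,0,-1]
    - [0,0,0,0,0,0,-1]
    - [0,0,0,0,0,0,-1]

```text
time_s: 7.33
ee_pos: [0.4657, -0.0832, 0.1073]
eef_rot: [3.142, 0.006, 3.007]
force: [-0.5, -0.6, 0.9]
grip_width: 0.0275
```

```bash
python3 c.py w4 lock_pin
```

```text
[ 0.4657 -0.0832  0.1073] [3.1415 0.0063 3.0075] [ 0.3982 -0.0734  0.2846]
lock_pin 0.7 [278.3 245.9] [ 0.4524 -0.0808  0.1348]
```

View pics/w4.png

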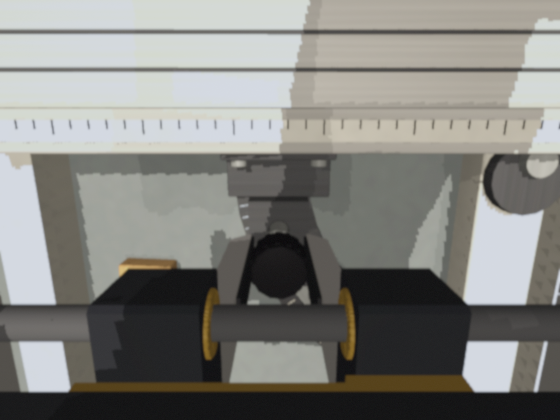

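Run:
```python
import numpy as np
p=np.array([.4437,.0919]);s=np.array([.4657,-.0832]);v=s-p;v=v/np.linalg.norm(v)*.1759
def q(t): c,n=np.cos(t),np.sin(t); return p+np.array([c*v[0]-n*v[1],n*v[0]+c*v[1]])-s
for t in [.04,.09,.14,.19,.24,.29,.34,.38,.763]: print(t,np.round(q(t)*1e3,1))
print()
for t in [.43,.48,.53,.58,.63,.68,.73,.763]: print(t,np.round((q(t)+s)*1e3,1))
```

```text
0.04 [6.9 1.6]
0.09 [15.5  3.2]
0.14 [24.1  5.3]
0.19 [32.5  7.9]
0.24 [40.8 10.8]
0.29 [48.9 14.1]
0.34 [56.9 17.9]
0.38 [63.1 21.2]
0.763 [114.5  64.1]

0.43 [536.4 -57.6]
0.48 [543.7 -52.8]
0.53 [550.8 -47.6]
0.58 [557.7 -42.1]
0.63 [564.2 -36.2]
0.68 [570.5 -30. ]
0.73 [576.4 -23.5]
0.763 [580.2 -19.1]
```

Request:
servo_tool:
  rows:
    - [0.0069,0.001,0,0,0,0,-1]
    - [0.0155,0.003,0,0,0,0,-1]
    - [0.0241,0.0053,0,0,0,0,-1]
    - [0.0325,0.0079,0,0,0,0,-1]
    - [0.0408,0.0108,0,0,0,0,-1]
    - [0.0489,0.0141,0,0,0,0,-1]
    - [0.0569,0.0179,0,0,0,0,-1]
    - [0.0631,0.0212,0,0,0,0,-1]

```text
time_s: 8.1
ee_pos: [0.5298, -0.0615, 0.1072]
eef_rot: [3.142, 0.006, 3.008]
force: [-1.2, -3.4, -1.1]
grip_width: 0.0271
```

Request:
servo_tool:
  rows:
    - [0.0066,0.0039,0,0,0,0,-1]
    - [0.0139,0.0087,0,0,0,0,-1]
    - [0.021,0.0139,0,0,0,0,-1]
    - [0.0279,0.0194,0,0,0,0,-1]
    - [0.0344,0.0253,0,0,0,0,-1]
    - [0.0407,0.0315,0,0,0,0,-1]
    - [0.0466,0.038,0,0,0,0,-1]
    - [0.0504,0.0424,0,0,0,0,-1]

```text
time_s: 8.77
ee_pos: [0.5809, -0.0181, 0.1072]
eef_rot: [3.141, 0.007, 3.008]
force: [-0.2, -2.9, -1.0]
grip_width: 0.0274
```

Request:
servo_tool:
  rows:
    - [0,0,0,0,0,0,-1]
    - [0,0,0,0,0,0,-1]
    - [0,0,0,0,0,0,-1]
    - [0,0,0,0,0,0,-1]
    - [0,0,0,0,0,0,-1]
    - [0,0,0,0,0,0,-1]
    - [0,0,0,0,0,0,-1]
    - [0,0,0,0,0,0,-1]

```text
time_s: 9.43
ee_pos: [0.5808, -0.0182, 0.1072]
eef_rot: [3.141, 0.007, 3.008]
force: [1.0, 1.5, -1.2]
grip_width: 0.0274
```

```bash
python3 c.py w5 lock_pin
python3 - <<'E'
from h import *
for c in ['scene','top']:
    d=cams.camera(c); a=d['image'][130:310,180:400]; cv2.imwrite(f'pics/{c}5.png',cv2.resize(a,None,fx=3.5,fy=3.3,interpolation=cv2.INTER_CUBIC)[:,:,::-1])
E
```

```text
[ 0.5808 -0.0182  0.1072] [3.1411 0.0066 3.0078] [ 0.5132 -0.0085  0.2845]
lock_pin 0.77 [281.9 246.6] [ 0.5679 -0.0142  0.1352]
```

View pics/w5.png

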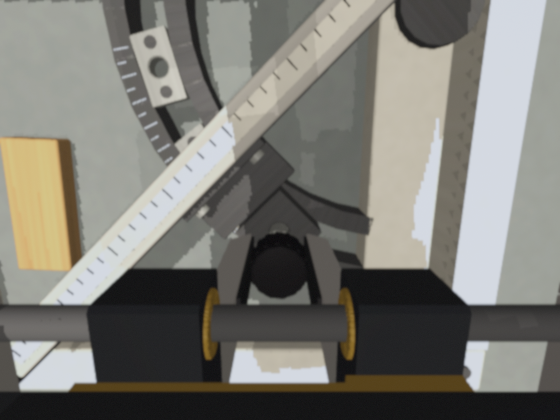

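View pics/scene5.png

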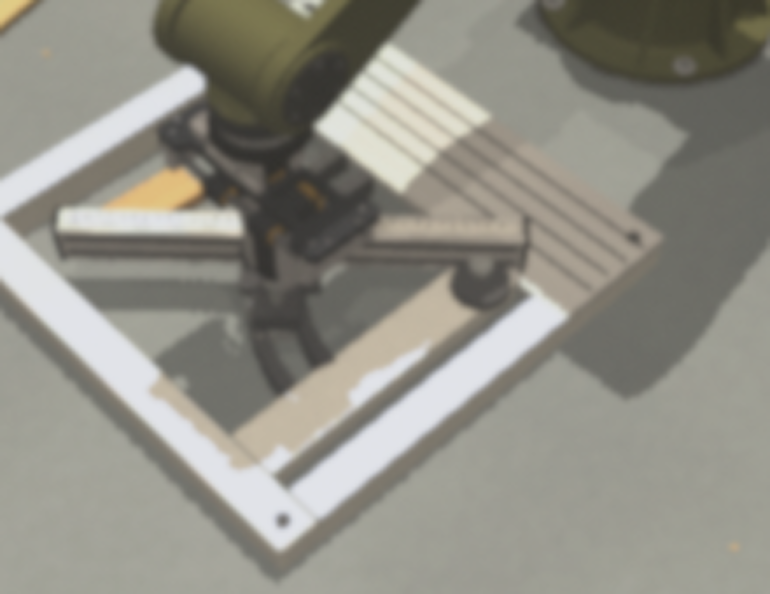

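Request:
servo_tool:
  rows:
    - [-0.0004,-0.0005,0,0,0,0,-1]
    - [-0.0008,-0.001,0,0,0,0,-1]
    - [-0.0008,-0.001,-0.002,0,0,0,-1]
    - [-0.0008,-0.001,-0.004,0,0,0,-1]
    - [-0.0008,-0.001,-0.005,0,0,0,-1]
    - [-0.0008,-0.001,-0.006,0,0,0,-1]
    - [-0.0008,-0.001,-0.007,0,0,0,-1]
    - [-0.0008,-0.001,-0.007,0,0,0,-1]

```text
time_s: 10.3
ee_pos: [0.5799, -0.0192, 0.0999]
eef_rot: [3.141, 0.006, 3.008]
force: [1.1, 0.7, -1.8]
grip_width: 0.0275
```

Request:
servo_tool:
  rows:
    - [0,0,-0.0005,0,0,0,-1]
    - [0,0,-0.001,0,0,0,-1]
    - [0,0,-0.0015,0,0,0,-1]
    - [0,0,-0.002,0,0,0,-1]
    - [0,0,-0.0025,0,0,0,-1]
    - [0,0,-0.003,0,0,0,-1]
    - [0,0,-0.003,0,0,0,-1]
    - [0,0,-0.003,0,0,0,-1]

```text
time_s: 10.97
ee_pos: [0.5798, -0.0192, 0.0966]
eef_rot: [3.141, 0.006, 3.008]
force: [1.3, -0.1, -3.1]
grip_width: 0.0272
```

Request:
servo_tool:
  rows:
    - [0,0,-0.0005,0,0,0,-1]
    - [0,0,-0.001,0,0,0,-1]
    - [0,0,-0.0015,0,0,0,-1]
    - [0,0,-0.002,0,0,0,-1]
    - [0,0,-0.0025,0,0,0,-1]
    - [0,0,-0.003,0,0,0,-1]
    - [0,0,-0.0035,0,0,0,-1]
    - [0,0,-0.004,0,0,0,-1]

```text
time_s: 11.63
ee_pos: [0.5798, -0.0192, 0.0925]
eef_rot: [3.141, 0.006, 3.008]
force: [0.5, -0.5, 3.1]
grip_width: 0.0271
```

```bash
python3 c.py w6 lock_pin
```

```text
[ 0.5798 -0.0192  0.0925] [3.1415 0.0057 3.0079] [ 0.5123 -0.0095  0.2698]
lock_pin 0.97 [278.7 247.5] [ 0.5675 -0.0169  0.1196]
```

View pics/w6.png

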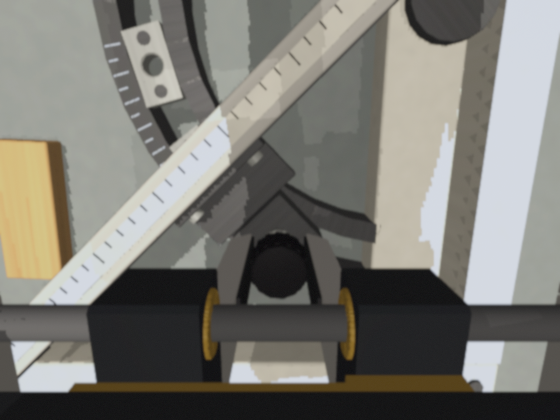

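Request:
servo_tool:
  rows:
    - [0,0,-0.001,0,0,0,-1]
    - [0,0,-0.002,0,0,0,-1]
    - [0,0,-0.003,0,0,0,-1]
    - [0,0,-0.004,0,0,0,-1]
    - [0,0,-0.005,0,0,0,-1]
    - [0,0,-0.006,0,0,0,-1]
    - [0,0,-0.007,0,0,0,-1]
    - [0,0,-0.008,0,0,0,-1]

```text
time_s: 12.4
ee_pos: [0.5796, -0.0192, 0.0841]
eef_rot: [3.142, 0.005, 3.008]
force: [1.0, -1.5, 1.6]
grip_width: 0.0276
```

Request:
servo_tool:
  rows:
    - [0,0,-0.001,0,0,0,-1]
    - [0,0,-0.002,0,0,0,-1]
    - [0,0,-0.003,0,0,0,-1]
    - [0,0,-0.004,0,0,0,-1]
    - [0,0,-0.0045,0,0,0,-1]
    - [0,0,-0.005,0,0,0,-1]
    - [0,0,-0.005,0,0,0,-1]
    - [0,0,-0.005,0,0,0,-1]

```text
time_s: 13.07
ee_pos: [0.5795, -0.0192, 0.079]
eef_rot: [3.141, 0.005, 3.008]
force: [2.1, 0.4, -1.0]
grip_width: 0.0273
```

Request:
servo_tool:
  rows:
    - [0,0,-0.0003,0,0,0,-1]
    - [0,0,-0.0005,0,0,0,-1]
    - [0,0,-0.0008,0,0,0,-1]
    - [0,0,-0.001,0,0,0,-1]
    - [0,0,-0.001,0,0,0,-1]
    - [0,0,-0.001,0,0,0,-1]
    - [0,0,-0.001,0,0,0,-1]
    - [0,0,-0.001,0,0,0,-1]

```text
time_s: 13.73
ee_pos: [0.5797, -0.0192, 0.0786]
eef_rot: [3.141, 0.006, 3.008]
force: [-0.2, -1.0, 5.3]
grip_width: 0.0272
```

Request:
servo_tool:
  rows:
    - [0,0,-0.0005,0,0,0,-1]
    - [0,0,-0.001,0,0,0,-1]
    - [0,0,-0.0015,0,0,0,-1]
    - [0,0,-0.002,0,0,0,-1]
    - [0,0,-0.002,0,0,0,-1]
    - [0,0,-0.002,0,0,0,-1]
    - [0,0,-0.002,0,0,0,-1]
    - [0,0,-0.002,0,0,0,-1]

```text
time_s: 14.4
ee_pos: [0.58, -0.0191, 0.0784]
eef_rot: [3.141, 0.007, 3.008]
force: [-7.5, -0.0, 18.9]
grip_width: 0.0275
```

Request:
servo_tool:
  rows:
    - [0,0,0.0002,0,0,0,-1]
    - [0,0,0.0004,0,0,0,-1]
    - [0,0,0.0004,0,0,0,-0.6]
    - [0,0,0.0004,0,0,0,-0.4]
    - [0,0,0.0004,0,0,0,-0.2]
    - [0,0,0.0004,0,0,0,-0.1]
    - [0,0,0.0004,0,0,0,0]
    - [0,0,0.0004,0,0,0,0]

```text
time_s: 15.07
ee_pos: [0.58, -0.0191, 0.0788]
eef_rot: [3.141, 0.007, 3.008]
force: [-0.4, 1.2, -0.2]
grip_width: 0.0465
```

Request:
servo_tool:
  rows:
    - [0,0,0,0,0,0,0]
    - [0,0,0.005,0,0,0,0]
    - [0,0,0.015,0,0,0,0]
    - [0,0,0.03,0,0,0,0]
    - [0,0,0.045,0,0,0,0]
    - [0,0,0.06,0,0,0,0]
    - [0,0,0.07,0,0,0,0]
    - [0,0,0.07,0,0,0,0]

```text
time_s: 15.73
ee_pos: [0.581, -0.0191, 0.1516]
eef_rot: [3.141, 0.011, 3.008]
force: [0.1, 0.0, 0.3]
grip_width: 0.0467
```

```bash
python3 c.py w7 lock_pin
```

```text
[ 0.581  -0.0191  0.1516] [3.141  0.0111 3.0081] [ 0.5127 -0.0093  0.3286]
lock_pin 0.78 [281.  212.4] [ 0.571  -0.0154  0.1058]
```

View pics/w7.png

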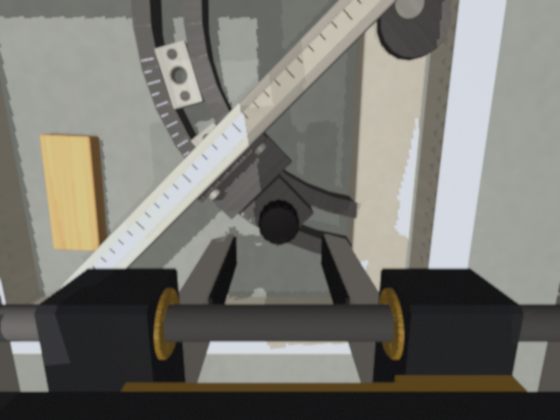

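Run:
```python
import pickle
from h import *
o,d,T=pickle.load(open('w7.pkl','rb'))
print('knob top',dep(d,T,(279,218)),dep(d,T,(285,222)),'boss',dep(d,T,(282,186)),dep(d,T,(300,210)))
o,d,T=pickle.load(open('w2.pkl','rb'))
print('initial knob',dep(d,T,(220,72)),'boss',dep(d,T,(245,95)))
t=cams.camera('top');save(t,'top9')
for n in ['offcut','square','push_stick','tape']: print(n,[np.round(q['at'],3) for q in cams.place_of(t,n)[:1]])
```

```text
knob top [ 0.57476128 -0.01729505  0.10568976] [ 0.57809964 -0.01361672  0.105712  ] boss [ 0.55992221 -0.01292439  0.06855159] [ 0.58073211 -0.00136976  0.06885186]
initial knob [ 0.4658362  -0.08264922  0.10658958] boss [ 0.4821351  -0.06858347  0.06802038]
offcut [array([0.639, 0.48 ])]
square [array([0.192, 0.513])]
push_stick [array([0.832, 0.6  ])]
tape [array([0.796, 0.452])]
```

View pics/top9.png

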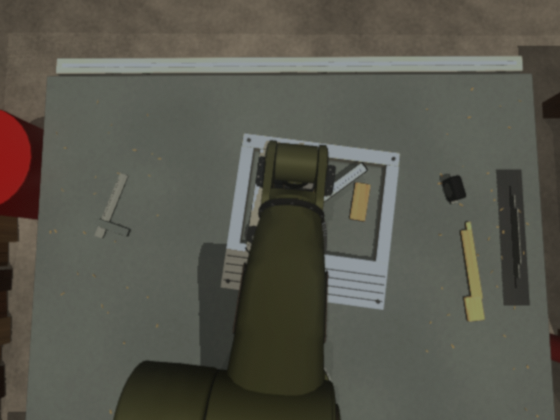

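```bash
python3 -c "
from h import *
print(hand_in(),ctrl.get_obs()['time_s'])"
```

```text
the job is handed in; nothing more can be done
the job is handed in; nothing more can be done
```

The fence is pinned at the 45-degree stop, the pin is home and released, and the job is handed in at about 16 s.

I drew the pin about 28 mm and dragged the fence along the arc past the 22.5 stop. The camera put the 45-degree hole about 4 mm (0.022 rad) short of its mark. I lowered the pin there in small steps, and it went in the first time with no search.

**Last checks**
- **Seating:** the tool stopped at z = 0.0786 m, the same height as when the pin was home in the square stop. A firm push of about 19 N moved it only 0.2 mm further.
- **Forces:** no force reading went above about 19 N. Readings came only at the end of each call.
- **Collar:** after release the knob top measured 37 mm above the boss, against 38 mm nominal and 38.5 mm measured at the start. The readings differ by about a millimetre, which is within the camera noise.
- **Bystanders:** the offcut, square, push stick and tape are still where they lay in the last top picture. I judged this by eye.

I inferred the balls' click from the seating height. I did not feel it as a separate force step or test it by pulling up on the pin. I did not nudge the fence to test the lock either.

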